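# Check two trolley brake levers and hold in the sound one

### The arm

A 6-joint arm with a two-finger parallel gripper is mounted at the origin on a cart in front of the work surface, level with it; the furniture and walls round the work are solid. World frame = base frame: x ahead of the robot, y to its left, z up, the work surface at z = 0. Lengths are in m, angles in rad, forces in N, time in s.
With the tool pointing down it reaches from about 0.35 to 0.85 m from the base axis. Payload 8.1 kg.
Tool frame: the origin (TCP) lies midway between the tips of the shut fingers; the grasp point (between the pads) lies 19 mm behind it; x points along the fingers, y is the direction in which the jaws open and shut, and the axes are right-handed (so a half turn about x gives the same grasp; the last joint's range is limited). The gripper opens to 85 mm and grips with 20 to 120 N. Pads are 22 mm wide; open, the fingers measure 114 mm over their backs; the gripper's body (76 mm by 85 mm) begins 54 mm behind the grasp point. The pads swing forward as they close: fully open they stand 13 mm farther back than shut.
Start: joints at [1.162, 0.13, 1.488, -0, 1.523, -0.085], TCP at [0.191, 0.569, 0.231] pointing down, gripper open.
Joint ranges: [-2.96, 2.96], [-0.89, 2.26], [0.02, 2.5], [-1.34, 4.48], [0, 2.73], [-2.66, 2.66]. Speed limits (rad/s): [2.39, 2.39, 2.79, 3.14, 3.14, 3.14].

### API

Orientations are given as a 3x3 rotation matrix whose columns are the frame's x, y, z axes.
In Python, from rig import status, imaging, ticket gives the robot as it stands.
- The arm moves only by the tool apply_moves, never from a script. Its arguments are lists of equal length, an entry for each row: "xyz": the shift along the tool's x, y, z in units of 30 mm (1.0 is 30 mm), a list of three; "angular": the turn, a rotation vector about the tool's x, y, z in rad, a list of three; "gripper": the finger opening in mm, from 0 to 85.4. In form: {"xyz": [[dx, dy, dz], ...], "angular": [[wx, wy, wz], ...], "gripper": [gripper, ...]}. A call has 1 to 5 rows; each row is the pose to reach, as a shift and turn from the pose commanded when the call began, along the tool's axes at that moment; what a row does not reach only later rows make up. A row lasts 1/12 s, in which the tool goes at most 41.7 mm and 7.16 degrees, less where a joint would pass 70% of its speed; a pose out of reach is approached as far as the arm can. A call with a gripper value outside its range is refused whole. The fingers move at their own pace and stop on an object; "newtons" is the grip in N (left out, the last holds). Time passes only in rows, so rows that repeat a pose let the fingers close. It gives the time, the measured TCP pose, the force and the opening at its end, in the units of the state.
- status.sense(): the state, without advancing time (a new reading comes with each control period).
- imaging.get_image(name): name is "scene" or "top" or "wrist"; returns (picture, depth): 400x640x3 uint8, red, green, blue; 400x640 float32, m along the optical axis (not along the pixel's ray), 0 where there is no reading.
- imaging.camera_model(name): a dict with "intrinsics" (3x3 intrinsics, pixels), "D" ([k1, k2, p1, p2, k3] as OpenCV has them; the pictures are not rectified), "R" (3x3) and "t" (3): a world point X has camera coordinates R X + t; the wrist camera has in their place "mount" (4x4, takes a point from camera to tool coordinates, whose origin is the TCP and whose axes are the tool frame's). Camera axes: x right, y down, z forward; pixel columns grow to the right and rows downward; lengths in m; the calibration is good to about 2 mm. A picture is of the moment at which its call begins: read the wrist's pose just before it. camera_model takes no time and is no camera call.
- ticket.close_job(): hands the job in, once; it reports no verdict.
The state is a dict: "clock": time; "qpos": joint angles; "dq": joint speeds; "joint_torque": joint torques, N m; "tcp_pos": TCP position; "orientation": TCP orientation; "contact_force": force on the tool from outside, world axes, zero at the start; "moment": the same for the moment, N m; "finger_gap": opening from 0.0 (shut) to 1.0 (fully open).
Only numpy, scipy, OpenCV 4.12 (cv2) and the standard library are available. Lean on these libraries where they do the work, as an engineer would, in place of code of your own. Each camera call takes 0.05 s, during which the arm holds its last target.

### The job

Two look-alike brake levers from the sample trolleys stand on the bench: one stops short of its bar as it should, the other is worn and comes right in to the bar. With the outside of the fingers press each lever in as far as it goes, one at a time and without forcing it, and hold it there a moment to see which is which; then finish with the sound one pressed in fully against its stop and held there (the program ends while still pressing it), the worn one let go. Only push on the outer side of the levers: do not grip them or touch the bars, and leave the other things on the bench alone.

Things in the scene. Friction and masses are not known exactly. Their poses are not given: they have to be found in the camera images.
- unit_a: One of two look-alike bench stands: aluminium base plate 100x160x12 mm (x, y, z), fixed to the worktop, carrying a hand lever and a bar. Origin at the centre of the plate's underside; z up, +x from the lever towards the bar (the way the lever is pressed in), y along the bar. The lever pivots on the vertical axis x = 0, y = -60 mm, and reaches towards +y. Nothing on the stand is higher than 95 mm.
- bar_a: Handlebar of unit_a: steel with black ribbed grip, 26 to 27 mm thick, 165 mm long, lying along the unit's y with its axis at x = 20 mm, z = 75 mm, fixed. Carries the black clamp and fork of the lever at the -y end. This entry's origin and axes are the unit's own. Not to be touched.
- blade_a: Lever blade of unit_a: aluminium with a red stripe outside, 8 mm thick, 18 mm high (66 to 84 mm above the worktop), reaching 125 mm from the pivot. Origin on the pivot, 75 mm above the worktop; its y runs along the blade to the tip, its x points inward to the bar.
- inner_a: Black rubber strip 85x8x3 mm on the inner (bar) side of blade_a, the side that a gripping finger would touch; not to be touched. This entry's origin and axes are those of the blade.
- press_a (a point): Where to press the lever of unit_a: on the outer face of the blade, 92 mm from the pivot, 33 mm from the tip, 75 mm above the worktop. Moves with the lever; axes as the blade's.
- lever_a (a joint): Angle of the lever of unit_a, rad: 0 let go (the blade leans 0.46 rad outward, away from the bar), grows as it is pressed in. A sound lever meets a firm stop at 0.25 (the tip about 25 mm short of the bar); a worn one goes on to 0.46, where it lies along the bar. One unit is sound, one worn; which stands where is unknown. A spring returns it; at the press point it takes about 3 N to start, 4.5 N at 0.25 and 6 N at 0.46.
- unit_b: One of two look-alike bench stands: aluminium base plate 100x160x12 mm (x, y, z), fixed to the worktop, carrying a hand lever and a bar. Origin at the centre of the plate's underside; z up, +x from the lever towards the bar (the way the lever is pressed in), y along the bar. The lever pivots on the vertical axis x = 0, y = -60 mm, and reaches towards +y. Nothing on the stand is higher than 95 mm.
- bar_b: Handlebar of unit_b: steel with black ribbed grip, 26 to 27 mm thick, 165 mm long, lying along the unit's y with its axis at x = 20 mm, z = 75 mm, fixed. Carries the black clamp and fork of the lever at the -y end. This entry's origin and axes are the unit's own. Not to be touched.
- blade_b: Lever blade of unit_b: aluminium with a red stripe outside, 8 mm thick, 18 mm high (66 to 84 mm above the worktop), reaching 125 mm from the pivot. Origin on the pivot, 75 mm above the worktop; its y runs along the blade to the tip, its x points inward to the bar.
- inner_b: Black rubber strip 85x8x3 mm on the inner (bar) side of blade_b, the side that a gripping finger would touch; not to be touched. This entry's origin and axes are those of the blade.
- press_b (a point): Where to press the lever of unit_b: on the outer face of the blade, 92 mm from the pivot, 33 mm from the tip, 75 mm above the worktop. Moves with the lever; axes as the blade's.
- lever_b (a joint): Angle of the lever of unit_b, rad: 0 let go (the blade leans 0.46 rad outward, away from the bar), grows as it is pressed in. A sound lever meets a firm stop at 0.25 (the tip about 25 mm short of the bar); a worn one goes on to 0.46, where it lies along the bar. One unit is sound, one worn; which stands where is unknown. A spring returns it; at the press point it takes about 3 N to start, 4.5 N at 0.25 and 6 N at 0.46.
- vial_2: Bystander, loose: glass sample vial with white cap, 25 mm wide, 54 mm tall. Origin at the centre of its underside. Leave alone.
- crucible_1: Bystander, loose: white crucible, 36 mm wide, 30 mm tall, the one in front of the furnace. Origin at the centre of its underside. Leave alone.
- ceramic_boat: Bystander, loose: white ceramic boat 18x75x12 mm. Origin at the centre of its underside. Leave alone.
- beaker: Bystander, loose: small glass beaker, 53 mm wide, 66 mm tall. Origin at the centre of its underside. Leave alone.
- timer: Bystander, loose: digital timer 62x62x18 mm, the one to the left (+y). Origin at the centre of its underside. Leave alone.

How it is judged:
On the way, in this order (a step that is already met when the one before it is completed fails the run):
1. the worn lever is pressed by the fingers right in to its bar (joint above 0.42) and held 0.3 s (value of joint lever_a above 0.42 rad and contact force between the fingers and blade_a above 2 N), for 0.3 s.
2. after that, the sound lever is pressed by the fingers in to its stop (joint above 0.22) for 0.3 s (value of joint lever_b above 0.22 rad and contact force between the fingers and blade_b above 2 N), for 0.3 s.
At the end, for the whole second after the job is handed in: The sound lever is held at its stop (joint above 0.22 of 0.25 rad) by the fingers pushing with more than 2 N, at rest, and the worn lever has sprung back (below 0.03 rad) (all of step 2 and value of joint lever_a below 0.03 rad and velocity of joint lever_b below 0.05 rad/s); the arm keeps its last pose, push and grip.
It fails at once if a lever is forced (pushed with more than 40 N) (contact force between any of the arm, the fingers and blade_a above 40 N or contact force between any of the arm, the fingers and blade_b above 40 N).
It fails at once if a finger pushes on the inner side of a lever, as in gripping it (more than 3 N) (contact force between the fingers and inner_a above 3 N or contact force between the fingers and inner_b above 3 N).
It fails at once if a bar is touched (more than 3 N) (contact force between any of the fingers, the arm and bar_a above 3 N or contact force between any of the fingers, the arm and bar_b above 3 N).
It fails at once if a bystander is moved more than 20 mm (distance of any of vial_2, crucible_1, ceramic_boat, beaker, timer from where it was at the start of the episode above 0.02 m).
It also fails if it takes over 64 s, if anything falls off the work surface, if the arm or the gripper's body presses on something with over 40 N, if the wrist force passes 120 N, or if a joint passes its speed limit or range.

## Working session

There is one attempt and no reset: what is moved stays moved. The work goes in short steps, Python scripts to look and compute and a tool call to move; the robot and the scene stay as the last step left them, time stands still between calls to the robot, and variables do not carry over. Pictures are saved under pics/ and viewed, and the job is handed in when it is done.

Besides the shell and the picture viewer there is one more tool, called after "Request:" as name(argument=value, ...) on one line, values as JSON. apply_moves: Moves the arm, as the interface text tells. Its arguments: {"type":"object","properties":{"xyz":{"type":"array"},"angular":{"type":"array"},"gripper":{"type":"array"},"newtons":{"type":"number"}},"required":["xyz","angular","gripper"]}

```bash
ls; mkdir -p pics; python3 - <<'E'
from rig import status, imaging
import cv2, numpy as np
s=status.sense()
for k in s: print(k,np.round(s[k],3).tolist())
for n in ("scene","top"):
    im,d=imaging.get_image(n); np.savez(f'pics/{n}0.npz',im=im,d=d)
    cv2.imwrite(f'pics/{n}0.png',im[:,:,::-1])
    c=imaging.camera_model(n); print(n,{k:np.round(v,4).tolist() for k,v in c.items()})
E
```

```text
pics
clock 0.0
qpos [1.162, 0.131, 1.489, -0.0, 1.523, -0.085]
dq [-0.0, -0.001, 0.002, -0.001, 0.001, 0.001]
joint_torque [-0.0, -56.942, -50.054, -0.0, 0.015, -0.0]
tcp_pos [0.191, 0.568, 0.23]
orientation [[-0.001, 0.318, 0.948], [-0.002, 0.948, -0.318], [-1.0, -0.002, -0.0]]
contact_force [-0.226, -0.263, -0.281]
moment [-0.0, 0.017, -0.006]
finger_gap 0.998
scene {'intrinsics': [[450.4072, 0.0, 324.264], [0.0, 450.4072, 200.3638], [0.0, 0.0, 1.0]], 'D': [-0.0049, 0.0, 0.0, 0.0, 0.0], 'R': [[0.8165, -0.5773, 0.0062], [-0.3153, -0.455, -0.8328], [0.4836, 0.6781, -0.5535]], 't': [-0.5013, 0.1624, 1.2858]}
top {'intrinsics': [[362.0075, 0.0, 321.3002], [0.0, 362.0075, 200.2704], [0.0, 0.0, 1.0]], 'D': [-0.0769, 0.0, 0.0, 0.0, 0.0], 'R': [[0.0018, -0.9996, 0.028], [-0.9959, -0.0044, -0.0906], [0.0907, -0.0278, -0.9955]], 't': [-0.1528, 0.5206, 1.2601]}
```

View pics/scene0.png

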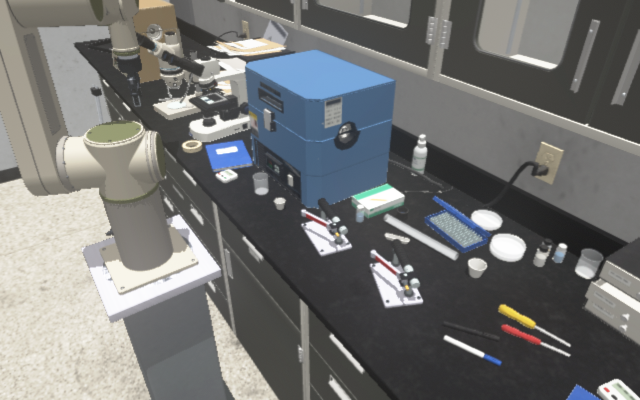

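View pics/top0.png

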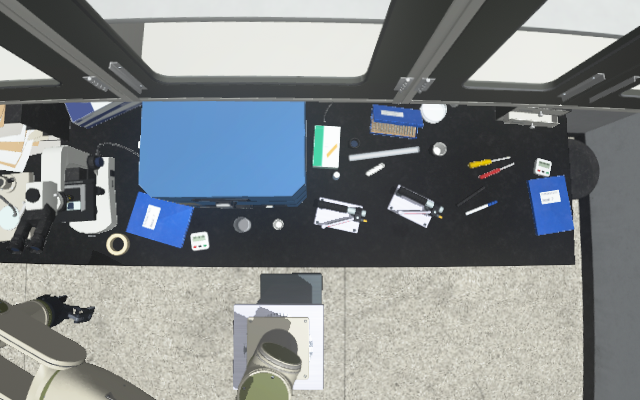

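```bash
python3 - <<'E'
import cv2, numpy as np
t=np.load('pics/top0.npz')['im'][175:250,300:460,::-1]
cv2.imwrite('pics/topz.png',cv2.resize(t,None,fx=5,fy=5,interpolation=cv2.INTER_CUBIC))
t=np.load('pics/scene0.npz')['im'][185:315,290:440,::-1]
cv2.imwrite('pics/scenez.png',cv2.resize(t,None,fx=4.5,fy=4.5,interpolation=cv2.INTER_CUBIC))
E
```

```text
(no output)
```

View pics/topz.png

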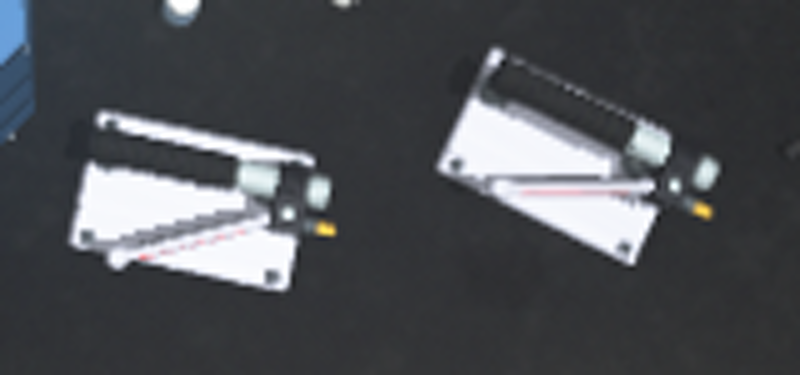

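View pics/scenez.png

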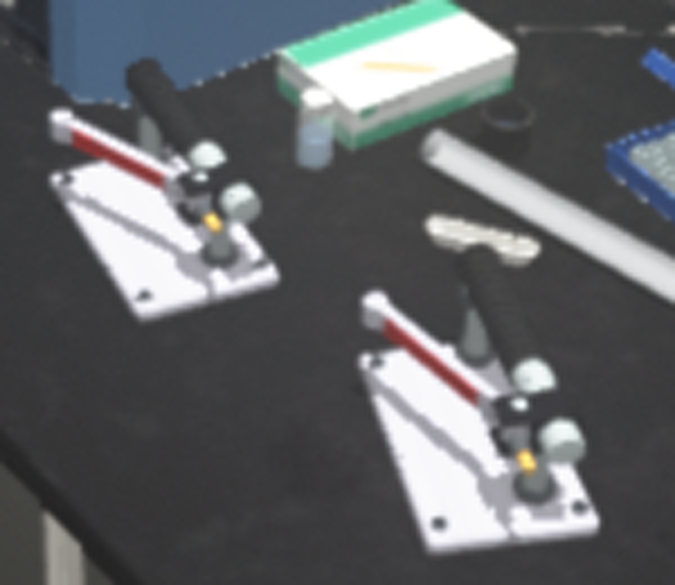

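```bash
cat > h.py <<'E'
import cv2, numpy as np
from rig import status, imaging
def ray(cam,uv):
    c=imaging.camera_model(cam); K=np.array(c['intrinsics']);D=np.array(c['D'])
    if 'R' in c: R=np.array(c['R']);t=np.array(c['t'])
    p=cv2.undistortPoints(np.array(uv,float).reshape(-1,1,2),K,D).reshape(-1,2)
    d=np.c_[p,np.ones(len(p))]@R
    return -R.T@t,d
def plane(cam,uv,z):
    o,d=ray(cam,uv); return o+d*((z-o[2])/d[:,2])[:,None]
def proj(cam,X):
    c=imaging.camera_model(cam)
    return cv2.projectPoints(np.array(X,float).reshape(-1,1,3),cv2.Rodrigues(np.array(c['R']))[0],np.array(c['t']),np.array(c['intrinsics']),np.array(c['D']))[0].reshape(-1,2)
E
python3 - <<'E'
from h import *
def fit(P):
    # corners order: (+x,+y),(+x,-y),(-x,-y),(-x,+y)
    L=np.array([[.05,.08],[.05,-.08],[-.05,-.08],[-.05,.08]])
    c=P.mean(0); A=(P-c).T@L
    th=np.arctan2(A[1,0]-A[0,1],A[0,0]+A[1,1]); R=np.array([[np.cos(th),-np.sin(th)],[np.sin(th),np.cos(th)]])
    return c,th,np.abs((L@R.T+c)-P).max()
top={'L':[(100,113),(315,157),(290,290),(70,243)],'R':[(497,50),(668,132),(632,265),(440,168)]}
sc={'L':[(52,178),(142,318),(278,272)],'R':[(362,362),(430,550),(597,525)]}
for k in top:
    uv=(np.array(top[k])+.5)/5+[300,175]-.5
    P=plane('top',uv,.012)[:,:2]; c,th,e=fit(P); print(k,P.round(3).tolist(),c.round(4),round(th,3),e.round(4))
    uv=(np.array(sc[k])+.5)/4.5+[290,185]-.5
    Q=plane('scene',uv,.012)[:,:2]; print('scene -x+y,-x-y,+x-y',Q.round(3).tolist(), 'ctr',(Q[0]+Q[2])/2, 'th',np.arctan2(*(Q[0]-Q[1])[::-1])-np.pi/2)
E
```

```text
L [[0.533, -0.145], [0.502, -0.3], [0.407, -0.282], [0.44, -0.124]] [ 0.4707 -0.2129] -0.205 0.0024
scene -x+y,-x-y,+x-y [[0.435, -0.129], [0.401, -0.286], [0.5, -0.299]] ctr [ 0.46714063 -0.21398359] th -0.21087735653874673
R [[0.581, -0.434], [0.521, -0.56], [0.425, -0.531], [0.495, -0.391]] [ 0.5054 -0.4791] -0.431 0.0127
scene -x+y,-x-y,+x-y [[0.488, -0.397], [0.419, -0.537], [0.509, -0.576]] ctr [ 0.49853636 -0.48673081] th -0.4575041838951539
```

```bash
cat >> h.py <<'E'
from scipy.spatial.transform import Rotation as Ro
U={'L':(np.array([.469,-.2135]),-.207),'R':(np.array([.501,-.485]),-.461)}
def rot(a): return np.array([[np.cos(a),-np.sin(a)],[np.sin(a),np.cos(a)]])
def press(k,q):
    c,th=U[k]; lean=.46-q
    pu=np.array([0,-.06])+rot(lean)@np.array([-.004,.092])
    return c+rot(th)@pu, th+lean   # point, blade yaw (outward normal = -x of blade)
def toolR(yaw): # tool z along yaw dir, x down
    z=np.array([np.cos(yaw),np.sin(yaw),0]);x=np.array([0,0,-1.]);return np.c_[x,np.cross(z,x),z]
def go(p,yaw):
    s=status.sense();R=np.array(s['orientation']);d=R.T@(np.array(p)-s['tcp_pos'])
    w=Ro.from_matrix(R.T@toolR(yaw)).as_rotvec()
    print('target',np.round(p,4),'xyz units',(d/.03).round(3),'mm',(d*1e3).round(1),'ang',w.round(4))
E
python3 - <<'E'
from h import *
print(np.round(imaging.camera_model('wrist')['mount'],4))
for k in 'LR':
    for q in (0,.25,.46):
        p,y=press(k,q); print(k,q,p.round(4),round(y,3))
    p,y=press(k,0); X=[[*p,.075]]; print(proj('top',X),proj('scene',X), (proj('scene',X)-[290,185]+.5)*4.5,(proj('top',X)-[300,175]+.5)*5)
go([.36,.2,.23],-.0)
go([.36,.2,.23],.25)
E
```

```text
[[-3.000e-04 -3.286e-01  9.445e-01 -1.425e-01]
 [ 1.000e+00  4.000e-04  5.000e-04 -6.000e-04]
 [-5.000e-04  9.445e-01  3.286e-01 -8.410e-02]
 [ 0.000e+00  0.000e+00  0.000e+00  1.000e+00]]
L 0 [ 0.4298 -0.1841] 0.253
L 0.25 [ 0.4524 -0.1802] 0.003
L 0.46 [ 0.4717 -0.1814] -0.207
[[331.35288854 225.77029371]] [[309.46958589 216.7157914 ]] [[ 89.86313652 144.9710613 ]] [[159.2644427  256.35146856]]
R 0 [ 0.4704 -0.4467] -0.001
R 0.25 [ 0.4933 -0.4486] -0.251
R 0.46 [ 0.5117 -0.4546] -0.461
[[407.49326346 214.02025577]] [[378.64986345 260.02060728]] [[401.17438553 339.84273276]] [[539.96631731 197.60127884]]
target [0.36 0.2  0.23] xyz units [ 0.027 -9.846  9.258] mm [   0.8 -295.4  277.7] ang [-0.3238 -0.0004  0.0016]
target [0.36 0.2  0.23] xyz units [ 0.027 -9.846  9.258] mm [   0.8 -295.4  277.7] ang [-0.5738 -0.0006  0.0015]
```

Request:
apply_moves(xyz=[[0,-1,1],[0,-2,2],[0,-3,3],[0,-4,4],[0,-5,5]], angular=[[-0.06,0,0],[-0.12,0,0],[-0.18,0,0],[-0.25,0,0],[-0.32,0,0]], gripper=[0,0,0,0,0], newtons=30)

```text
clock: 0.52
tcp_pos: [0.2838, 0.3804, 0.2306]
orientation: [[-0.0, -0.0, 1.0], [-0.001, 1.0, 0.0], [-1.0, -0.001, -0.0]]
contact_force: [1.0, -0.0, 0.3]
finger_gap: 0.3
```

```bash
python3 -c "
from h import *
s=status.sense();print(s['clock'],np.round(s['tcp_pos'],3),s['finger_gap'])
go([.36,.2,.2],0);go([.36,-.17,.2],0)"
```

```text
0.5167 [0.284 0.38  0.231] 0.30023054955323536
target [0.36 0.2  0.2 ] xyz units [ 1.024 -6.014  2.54 ] mm [  30.7 -180.4   76.2] ang [ 0.0003 -0.0005  0.0007]
target [ 0.36 -0.17  0.2 ] xyz units [  1.034 -18.347   2.536] mm [  31.  -550.4   76.1] ang [ 0.0003 -0.0005  0.0007]
```

Request:
apply_moves(xyz=[[0,-1.2,0.5],[0,-2.4,1],[0,-3.6,1.5],[0,-4.8,2],[0,-6,2.5]], angular=[[0,0,0],[0,0,0],[0,0,0],[0,0,0],[0,0,0]], gripper=[0,0,0,0,0])

```text
clock: 0.93
tcp_pos: [0.358, 0.2002, 0.231]
orientation: [[-0.0, 0.003, 1.0], [-0.0, 1.0, -0.003], [-1.0, -0.0, -0.0]]
contact_force: [1.4, 0.1, 0.1]
finger_gap: 0.001
```

Request:
apply_moves(xyz=[[0,-1.2,0],[0,-2.4,0],[0,-3.6,0],[0,-4.8,0],[0,-6,0]], angular=[[0,0,0],[0,0,0],[0,0,0],[0,0,0],[0,0,0]], gripper=[0,0,0,0,0])

```text
clock: 1.35
tcp_pos: [0.3567, 0.0205, 0.231]
orientation: [[0.0, 0.003, 1.0], [-0.0, 1.0, -0.003], [-1.0, -0.0, 0.0]]
contact_force: [1.0, 0.2, -0.6]
finger_gap: 0.001
```

Request:
apply_moves(xyz=[[0,-1.2,0],[0,-2.4,0],[0,-3.6,0],[0,-4.8,0],[0,-6,0]], angular=[[0,0,0],[0,0,0],[0,0,0],[0,0,0],[0,0,0]], gripper=[0,0,0,0,0])

```text
clock: 1.77
tcp_pos: [0.356, -0.1598, 0.2311]
orientation: [[0.0, 0.004, 1.0], [-0.0, 1.0, -0.004], [-1.0, -0.0, 0.0]]
contact_force: [0.7, 1.6, 0.1]
finger_gap: -0.004
```

```bash
python3 -c "
from h import *
s=status.sense();print(s['clock'],np.round(s['tcp_pos'],3),s['finger_gap'])
im,d=imaging.get_image('wrist');cv2.imwrite('pics/w1.png',im[:,:,::-1])
go([.385,-.18,.11],0)"
```

```text
1.7667 [ 0.356 -0.16   0.231] -0.0038247588147155595
target [ 0.385 -0.18   0.11 ] xyz units [ 4.037 -0.472  0.989] mm [121.1 -14.1  29.7] ang [-0.0073 -0.0004  0.0038]
```

View pics/w1.png

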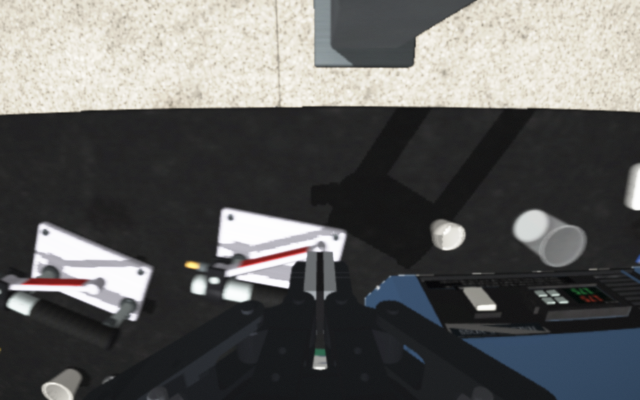

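```bash
cat >> h.py <<'E'
def wproj(X,s):
    c=imaging.camera_model('wrist');M=np.array(c['mount']);T=np.eye(4);T[:3,:3]=s['orientation'];T[:3,3]=s['tcp_pos']
    W=np.linalg.inv(T@M)
    return cv2.projectPoints(np.array(X,float).reshape(-1,1,3),cv2.Rodrigues(W[:3,:3])[0],W[:3,3],np.array(c['intrinsics']),np.array(c['D']))[0].reshape(-1,2)
E
python3 - <<'E'
from h import *
s=status.sense(); im=cv2.imread('pics/w1.png')
for k in 'LR':
    c,th=U[k]
    X=[[*(c+rot(th)@np.array(v)),.012] for v in [(.05,.08),(.05,-.08),(-.05,-.08),(-.05,.08)]]
    a=wproj(X,s).astype(int); cv2.polylines(im,[a.reshape(-1,1,2)],True,(0,255,0),1)
    p,_=press(k,0); a=wproj([[*p,.075]],s)[0].astype(int); print(k,a); cv2.circle(im,tuple(int(v) for v in a),3,(255,0,0),-1)
cv2.imwrite('pics/w1b.png',im)
E
```

```text
L [303 250]
R [ 81 280]
```

View pics/w1b.png

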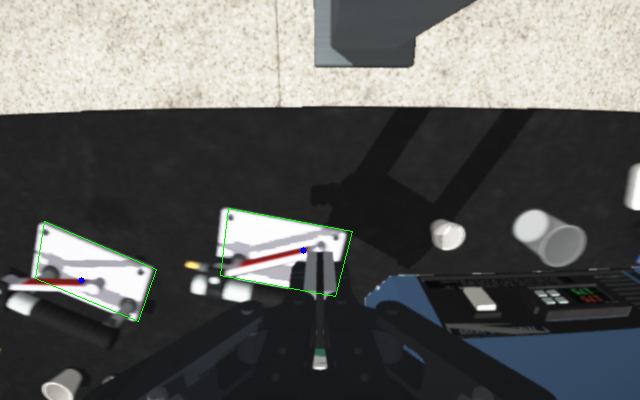

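Request:
apply_moves(xyz=[[1.1,-0.2,0.2],[2.2,-0.4,0.4],[3.3,-0.6,0.6],[4.4,-0.8,0.8],[5.3,-0.9,0.9]], angular=[[0,0,0],[0,0,0],[0,0,0],[0,0,0],[0,0,0]], gripper=[0,0,0,0,0])

```text
clock: 2.23
tcp_pos: [0.3829, -0.185, 0.0697]
orientation: [[-0.001, 0.004, 1.0], [0.001, 1.0, -0.004], [-1.0, 0.001, -0.001]]
contact_force: [-0.3, 0.7, -0.4]
finger_gap: 0.0
```

Request:
apply_moves(xyz=[[0.3,0,0],[0.3,0,0],[0.3,0,0],[0.3,0,0],[0.3,0,0]], angular=[[0,0,0],[0,0,0],[0,0,0],[0,0,0],[0,0,0]], gripper=[0,0,0,0,0])

```text
clock: 2.65
tcp_pos: [0.3849, -0.1859, 0.0656]
orientation: [[0.003, 0.004, 1.0], [-0.002, 1.0, -0.004], [-1.0, -0.002, 0.003]]
contact_force: [-0.4, -0.3, 0.4]
finger_gap: 0.002
```

```bash
python3 -c "
from h import *
s=status.sense();print(s['clock'],np.round(s['tcp_pos'],4),s['contact_force'])
im,d=imaging.get_image('wrist');cv2.imwrite('pics/w2.png',im[:,:,::-1])
im,d=imaging.get_image('scene');cv2.imwrite('pics/s2.png',cv2.resize(im[150:320,230:450,::-1],None,fx=3.4,fy=3.4))
"
```

```text
2.65 [ 0.3849 -0.1859  0.0656] [-0.35440981 -0.34784343  0.42227466]
```

View pics/w2.png

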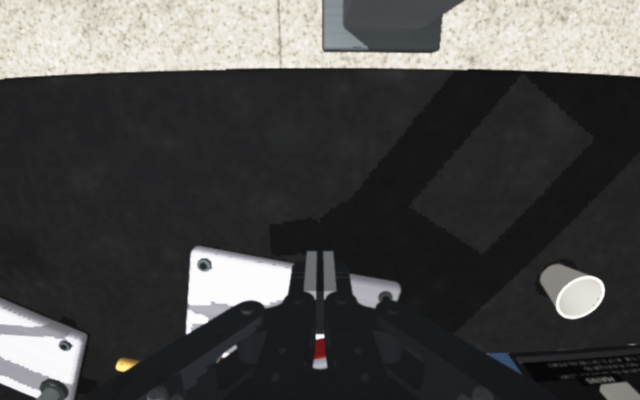

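View pics/s2.png

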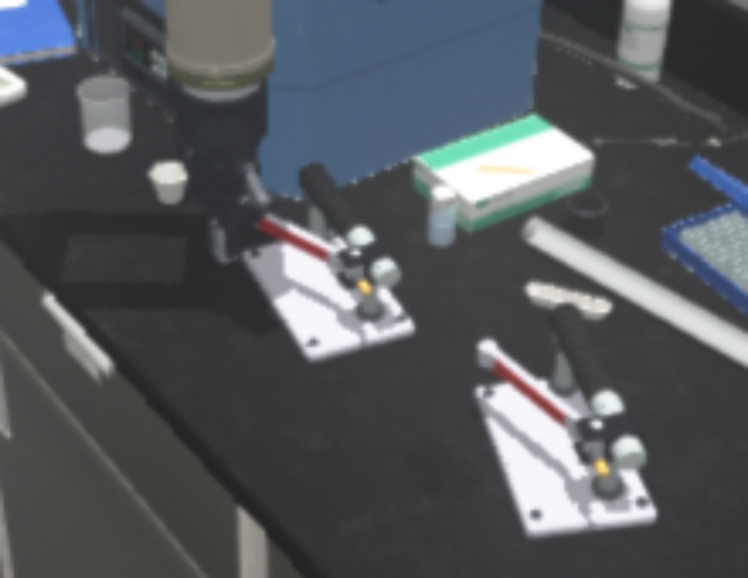

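Request:
apply_moves(xyz=[[0.13,0,0.2],[0.13,0,0.4],[0.13,0,0.6],[0.13,0,0.8],[0.13,0,0.8]], angular=[[0,0,0],[0,0,0],[0,0,0],[0,0,0],[0,0,0]], gripper=[0,0,0,0,0])

```text
clock: 3.17
tcp_pos: [0.4089, -0.1853, 0.0596]
orientation: [[0.001, 0.003, 1.0], [-0.0, 1.0, -0.003], [-1.0, -0.0, 0.001]]
contact_force: [-0.1, 0.7, 0.6]
finger_gap: 0.003
```

Request:
apply_moves(xyz=[[0,0,0.07],[0,0,0.14],[0,0,0.2],[0,0,0.27],[0,0,0.33]], angular=[[0,0,0],[0,0,0],[0,0,0],[0,0,0],[0,0,0]], gripper=[0,0,0,0,0])

```text
clock: 3.58
tcp_pos: [0.4176, -0.1852, 0.0594]
orientation: [[0.0, 0.004, 1.0], [-0.0, 1.0, -0.004], [-1.0, -0.0, 0.0]]
contact_force: [0.2, -0.5, -0.5]
finger_gap: -0.0
```

Request:
apply_moves(xyz=[[0,0,0.07],[0,0,0.14],[0,0,0.2],[0,0,0.27],[0,0,0.33]], angular=[[0,0,0],[0,0,0],[0,0,0],[0,0,0],[0,0,0]], gripper=[0,0,0,0,0])

```text
clock: 4.0
tcp_pos: [0.427, -0.1849, 0.059]
orientation: [[-0.001, 0.004, 1.0], [0.001, 1.0, -0.004], [-1.0, 0.001, -0.001]]
contact_force: [-3.3, 2.6, 0.8]
finger_gap: -0.002
```

Request:
apply_moves(xyz=[[0,0,0.07],[0,0,0.14],[0,0,0.2],[0,0,0.27],[0,0,0.33]], angular=[[0,0,0],[0,0,0],[0,0,0],[0,0,0],[0,0,0]], gripper=[0,0,0,0,0])

```text
clock: 4.42
tcp_pos: [0.4371, -0.185, 0.0591]
orientation: [[-0.001, 0.004, 1.0], [0.001, 1.0, -0.004], [-1.0, 0.001, -0.001]]
contact_force: [-4.6, 3.2, 0.1]
finger_gap: 0.001
```

Request:
apply_moves(xyz=[[0,0,0.03],[0,0,0.07],[0,0,0.1],[0,0,0.13],[0,0,0.13]], angular=[[0,0,0],[0,0,0],[0,0,0],[0,0,0],[0,0,0]], gripper=[0,0,0,0,0])

```text
clock: 4.83
tcp_pos: [0.4411, -0.1849, 0.0592]
orientation: [[-0.001, 0.004, 1.0], [0.001, 1.0, -0.004], [-1.0, 0.001, -0.001]]
contact_force: [-3.7, 2.3, 0.3]
finger_gap: 0.0
```

Request:
apply_moves(xyz=[[0,0,0.02],[0,0,0.04],[0,0,0.06],[0,0,0.08],[0,0,0.1]], angular=[[0,0,0],[0,0,0],[0,0,0],[0,0,0],[0,0,0]], gripper=[0,0,0,0,0])

```text
clock: 5.25
tcp_pos: [0.4438, -0.1849, 0.0592]
orientation: [[-0.001, 0.004, 1.0], [0.001, 1.0, -0.004], [-1.0, 0.001, -0.001]]
contact_force: [-5.4, 3.5, 1.9]
finger_gap: 0.002
```

Request:
apply_moves(xyz=[[0,0,0.02],[0,0,0.04],[0,0,0.06],[0,0,0.08],[0,0,0.1]], angular=[[0,0,0],[0,0,0],[0,0,0],[0,0,0],[0,0,0]], gripper=[0,0,0,0,0])

```text
clock: 5.67
tcp_pos: [0.4467, -0.1849, 0.0591]
orientation: [[-0.001, 0.004, 1.0], [0.001, 1.0, -0.004], [-1.0, 0.001, -0.001]]
contact_force: [-5.2, 3.5, 1.7]
finger_gap: 0.003
```

Request:
apply_moves(xyz=[[0,0,0.02],[0,0,0.04],[0,0,0.06],[0,0,0.08],[0,0,0.1]], angular=[[0,0,0],[0,0,0],[0,0,0],[0,0,0],[0,0,0]], gripper=[0,0,0,0,0])

```text
clock: 6.08
tcp_pos: [0.4497, -0.185, 0.0591]
orientation: [[-0.001, 0.004, 1.0], [0.001, 1.0, -0.004], [-1.0, 0.001, -0.001]]
contact_force: [-5.7, 3.1, 2.1]
finger_gap: 0.003
```

```bash
python3 -c "
from h import *
im,d=imaging.get_image('top');im2,d=imaging.get_image('scene')
a=cv2.resize(im[175:250,300:460,::-1],(800,375));b=cv2.resize(im2[185:265,290:400,::-1],(800,580));cv2.imwrite('pics/t3.png',a);cv2.imwrite('pics/s3.png',b)
"
```

```text
(no output)
```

View pics/t3.png

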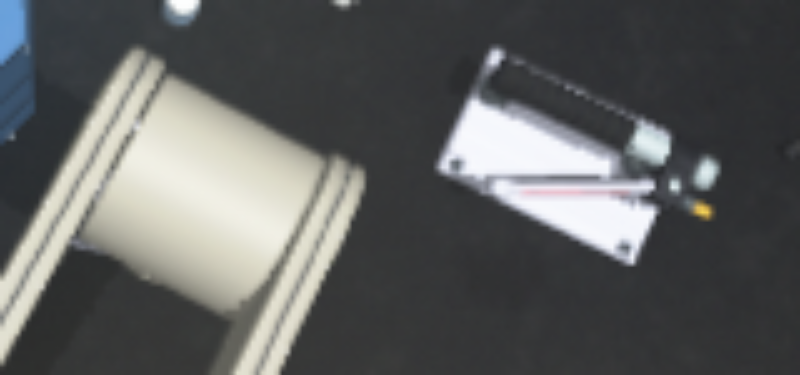

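View pics/s3.png

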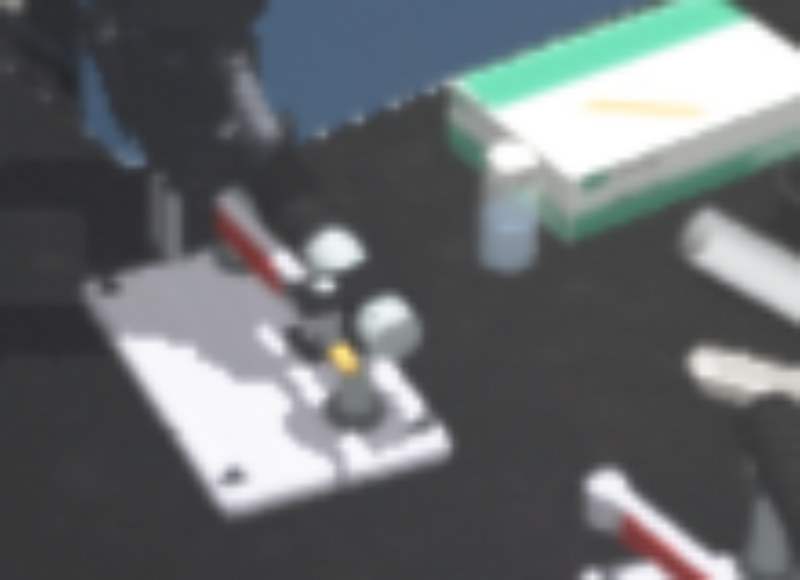

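Request:
apply_moves(xyz=[[0,0,0],[0,0,0],[0,0,0],[0,0,0.02],[0,0,0.04]], angular=[[0.05,0,0],[0.1,0,0],[0.15,0,0],[0.19,0,0],[0.19,0,0]], gripper=[0,0,0,0,0])

```text
clock: 6.6
tcp_pos: [0.4508, -0.1847, 0.059]
orientation: [[-0.001, 0.195, 0.981], [0.001, 0.981, -0.195], [-1.0, 0.001, -0.002]]
contact_force: [-5.3, 3.5, 1.3]
finger_gap: -0.005
```

Request:
apply_moves(xyz=[[0,0,0.02],[0,0,0.04],[0,0,0.06],[0,0,0.08],[0,0,0.1]], angular=[[0,0,0],[0,0,0],[0,0,0],[0,0,0],[0,0,0]], gripper=[0,0,0,0,0])

```text
clock: 7.02
tcp_pos: [0.4538, -0.1851, 0.059]
orientation: [[-0.001, 0.192, 0.981], [0.001, 0.981, -0.192], [-1.0, 0.001, -0.002]]
contact_force: [-4.8, 5.9, 1.8]
finger_gap: -0.001
```

Request:
apply_moves(xyz=[[0,0,0.02],[0,0,0.04],[0,0,0.06],[0,0,0.08],[0,0,0.08]], angular=[[0,0,0],[0,0,0],[0,0,0],[0,0,0],[0,0,0]], gripper=[0,0,0,0,0])

```text
clock: 7.43
tcp_pos: [0.4562, -0.1855, 0.059]
orientation: [[-0.001, 0.192, 0.981], [0.002, 0.981, -0.192], [-1.0, 0.001, -0.002]]
contact_force: [-6.0, 5.3, 2.3]
finger_gap: -0.0
```

```bash
python3 -c "
from h import *
im,d=imaging.get_image('wrist');cv2.imwrite('pics/w4.png',im[:,:,::-1])
im2,d=imaging.get_image('scene')
b=cv2.resize(im2[185:265,290:400,::-1],(800,580));cv2.imwrite('pics/s4.png',b);s=status.sense();print(s['contact_force'],s['moment'])
"
```

```text
[-5.59177607  5.69476081  1.21953803] [0.86482007 0.84160752 0.08482334]
```

View pics/s4.png

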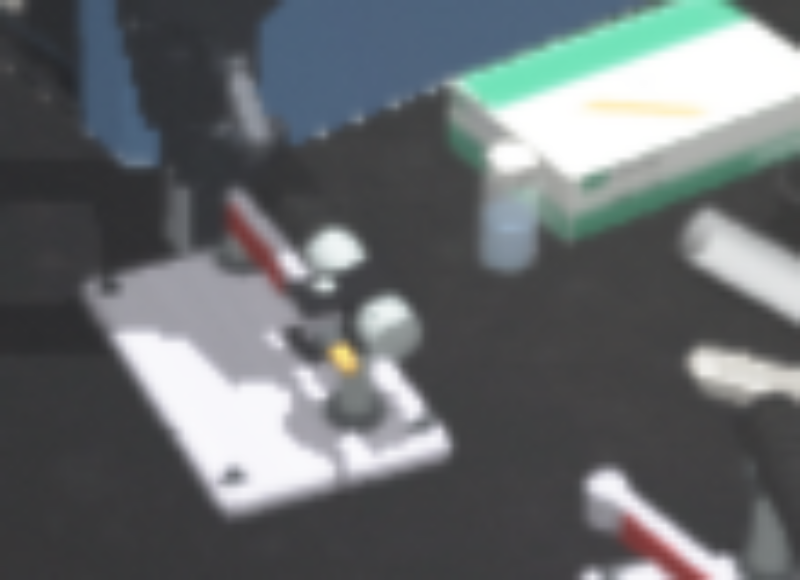

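View pics/w4.png

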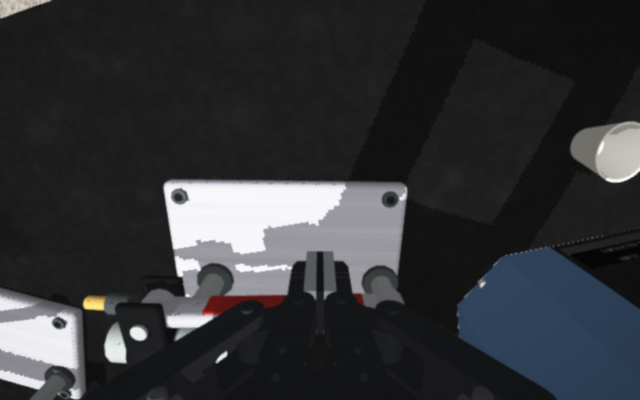

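Request:
apply_moves(xyz=[[0,0,0.02],[0,0,0.04],[0,0,0.06],[0,0,0.06],[0,0,0.06]], angular=[[0,0,0],[0,0,0],[0,0,0],[0,0,0],[0,0,0]], gripper=[0,0,0,0,0])

```text
clock: 7.95
tcp_pos: [0.4579, -0.1858, 0.059]
orientation: [[-0.001, 0.192, 0.981], [0.002, 0.981, -0.192], [-1.0, 0.001, -0.002]]
contact_force: [-5.5, 5.7, 1.0]
finger_gap: 0.001
```

Request:
apply_moves(xyz=[[0,0,0.02],[0,0,0.04],[0,0,0.06],[0,0,0.06],[0,0,0.06]], angular=[[0,0,0],[0,0,0],[0,0,0],[0,0,0],[0,0,0]], gripper=[0,0,0,0,0])

```text
clock: 8.37
tcp_pos: [0.4596, -0.1861, 0.059]
orientation: [[-0.002, 0.192, 0.981], [0.002, 0.981, -0.192], [-1.0, 0.001, -0.002]]
contact_force: [-5.6, 6.0, 1.4]
finger_gap: -0.003
```

Request:
apply_moves(xyz=[[0,0,0.02],[0,0,0.04],[0,0,0.06],[0,0,0.06],[0,0,0.06]], angular=[[0,0,0],[0,0,0],[0,0,0],[0,0,0],[0,0,0]], gripper=[0,0,0,0,0])

```text
clock: 8.78
tcp_pos: [0.4598, -0.1862, 0.0588]
orientation: [[-0.005, 0.192, 0.981], [0.003, 0.981, -0.192], [-1.0, 0.002, -0.005]]
contact_force: [-15.1, 7.8, 9.6]
finger_gap: -0.007
```

Request:
apply_moves(xyz=[[0,0,0.02],[0,0,0.02],[0,0,0.04],[0,0,0.04],[0,0,0.04]], angular=[[0,0,0],[0,0,0],[0,0,0],[0,0,0],[0,0,0]], gripper=[0,0,0,0,0])

```text
clock: 9.2
tcp_pos: [0.46, -0.1862, 0.0587]
orientation: [[-0.007, 0.192, 0.981], [0.003, 0.981, -0.192], [-1.0, 0.002, -0.008]]
contact_force: [-20.2, 7.8, 13.7]
finger_gap: 0.003
```

```bash
python3 -c "
from h import *
im,d=imaging.get_image('wrist');cv2.imwrite('pics/w5.png',im[:,:,::-1])
s=status.sense();print(s['contact_force'],s['tcp_pos'])
im=cv2.imread('pics/w5.png');c,th=U['L']
for q in (.25,.42,.46):
    a=th+.46-q;o=c+rot(th)@[0,-.06];l=wproj([[*(o+rot(a)@[-.004,v]),.084] for v in (.02,.125)],s);print(q,l.round(0).tolist())
"
```

```text
[-20.28477091   8.7246667   14.366052  ] [ 0.46002356 -0.18618144  0.05872241]
0.25 [[177.0, 303.0], [406.0, 264.0]]
0.42 [[181.0, 309.0], [408.0, 304.0]]
0.46 [[181.0, 310.0], [407.0, 313.0]]
```

View pics/w5.png

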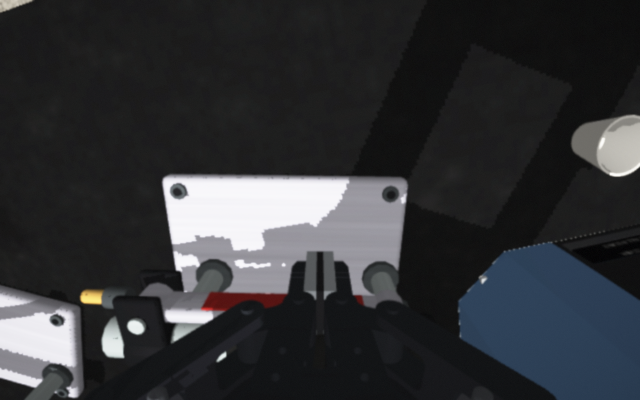

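Request:
apply_moves(xyz=[[0,0,-0.3],[0,0,-0.8],[0,0,-1.4],[0,0,-2],[0,0,-2.6]], angular=[[0,0,0],[0,0,0],[0,0,0],[0,0,0],[0,0,0]], gripper=[0,0,0,0,0])

```text
clock: 9.67
tcp_pos: [0.387, -0.1731, 0.0599]
orientation: [[0.002, 0.193, 0.981], [-0.001, 0.981, -0.193], [-1.0, -0.001, 0.003]]
contact_force: [0.5, -1.2, -0.1]
finger_gap: 0.003
```

Request:
apply_moves(xyz=[[-1,0,0],[-2,0,0],[-2.5,0,0],[-2.5,0,0],[-2.5,0,0]], angular=[[0.05,0,0],[0.05,0,0],[0.05,0,0],[0.05,0,0],[0.05,0,0]], gripper=[0,0,0,0,0])

```text
clock: 10.08
tcp_pos: [0.3883, -0.1736, 0.1361]
orientation: [[0.004, 0.241, 0.97], [-0.003, 0.97, -0.241], [-1.0, -0.001, 0.005]]
contact_force: [0.1, 0.1, -0.1]
finger_gap: -0.0
```

```bash
python3 -c "
from h import *
s=status.sense();print(s['clock'],s['tcp_pos'],s['contact_force'])
p,y=press('R',0);pu=np.array([np.cos(-.25),np.sin(-.25)])
go([*(p-.05*pu),.135],-.25);go([*(p-.05*pu),.060],-.25)
im2,d=imaging.get_image('scene')
cv2.imwrite('pics/s6.png',cv2.resize(im2[185:315,290:440,::-1],(675,585)))
im,d=imaging.get_image('wrist');cv2.imwrite('pics/w6.png',im[:,:,::-1])
"
```

```text
10.0833 [ 0.38827385 -0.17363079  0.13611606] [ 0.13178622  0.09313342 -0.12068022]
target [ 0.422  -0.4344  0.135 ] xyz units [ 0.065 -8.163  3.188] mm [   1.9 -244.9   95.6] ang [0.0061 0.0049 0.0014]
target [ 0.422  -0.4344  0.06  ] xyz units [ 2.565 -8.159  3.176] mm [  76.9 -244.8   95.3] ang [0.0061 0.0049 0.0014]
```

View pics/s6.png

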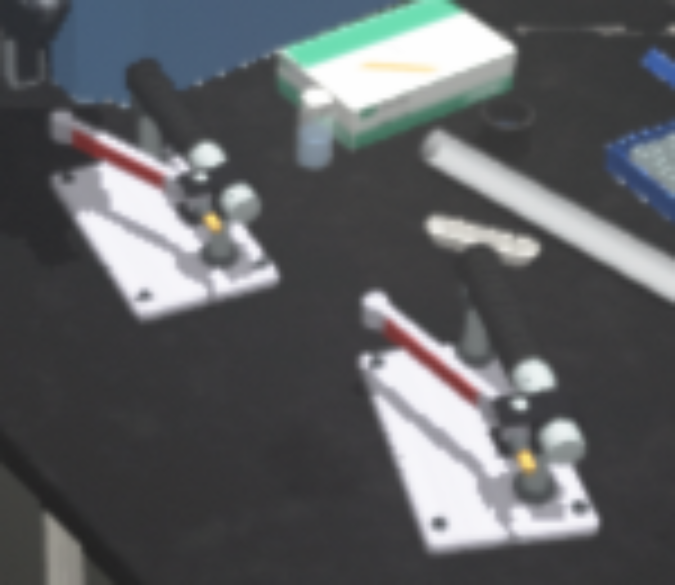

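Request:
apply_moves(xyz=[[0,-1.2,0.4],[0,-2.4,0.8],[0,-3.6,1.2],[0,-4.8,1.6],[0,-6,2]], angular=[[0,0,0],[0,0,0],[0,0,0],[0,0,0],[0,0,0]], gripper=[0,0,0,0,0])

```text
clock: 10.6
tcp_pos: [0.4007, -0.363, 0.1324]
orientation: [[-0.001, 0.241, 0.97], [0.002, 0.97, -0.241], [-1.0, 0.001, -0.002]]
contact_force: [1.5, 0.7, 0.9]
finger_gap: 0.0
```

Request:
apply_moves(xyz=[[0,-1.1,0.6],[0,-2.1,1.1],[0.8,-2.1,1.1],[1.6,-2.1,1.1],[2.5,-2.1,1.1]], angular=[[0,0,0],[0,0,0],[0,0,0],[0,0,0],[0,0,0]], gripper=[0,0,0,0,0])

```text
clock: 11.02
tcp_pos: [0.4179, -0.4315, 0.0573]
orientation: [[-0.0, 0.242, 0.97], [0.0, 0.97, -0.242], [-1.0, 0.0, -0.0]]
contact_force: [0.2, -0.3, 0.2]
finger_gap: 0.002
```

```bash
python3 -c "
from h import *
s=status.sense();print(s['clock'],s['tcp_pos'],s['contact_force'])
p,y=press('R',0);pu=np.array([np.cos(-.25),np.sin(-.25)])
go([*(p-.03*pu),.060],-.25)
im2,d=imaging.get_image('scene')
cv2.imwrite('pics/s7.png',cv2.resize(im2[185:315,290:440,::-1],(675,585)))
"
```

```text
11.0167 [ 0.41790307 -0.43149925  0.05725207] [ 0.24301875 -0.27360025  0.18304849]
target [ 0.4413 -0.4393  0.06  ] xyz units [-0.092 -0.063  0.821] mm [-2.8 -1.9 24.6] ang [ 0.0052 -0.0004 -0.0004]
```

View pics/s7.png

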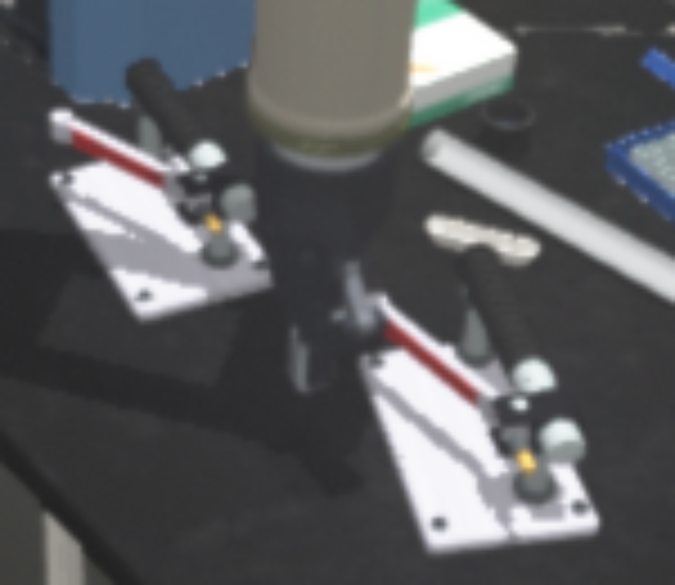

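Request:
apply_moves(xyz=[[-0.07,-0.1,0.2],[-0.07,-0.2,0.4],[-0.07,-0.2,0.6],[-0.07,-0.2,0.75],[-0.07,-0.2,0.85]], angular=[[0,0,0],[0,0,0],[0,0,0],[0,0,0],[0,0,0]], gripper=[0,0,0,0,0])

```text
clock: 11.48
tcp_pos: [0.4433, -0.444, 0.0636]
orientation: [[0.002, 0.241, 0.971], [-0.003, 0.971, -0.241], [-1.0, -0.002, 0.003]]
contact_force: [0.2, 0.1, -0.4]
finger_gap: -0.004
```

Request:
apply_moves(xyz=[[0,0,0.1],[0,0,0.2],[0,0,0.3],[0,0,0.4],[0,0,0.5]], angular=[[0,0,0],[0,0,0],[0,0,0],[0,0,0],[0,0,0]], gripper=[0,0,0,0,0])

```text
clock: 11.9
tcp_pos: [0.4562, -0.4465, 0.0615]
orientation: [[-0.0, 0.241, 0.97], [0.0, 0.97, -0.241], [-1.0, 0.0, -0.0]]
contact_force: [-0.6, -0.3, -0.3]
finger_gap: -0.001
```

Request:
apply_moves(xyz=[[0,0,0.07],[0,0,0.14],[0,0,0.2],[0,0,0.27],[0,0,0.33]], angular=[[0,0,0],[0,0,0],[0,0,0],[0,0,0],[0,0,0]], gripper=[0,0,0,0,0])

```text
clock: 12.32
tcp_pos: [0.4652, -0.4484, 0.0611]
orientation: [[-0.001, 0.241, 0.97], [0.001, 0.97, -0.241], [-1.0, 0.001, -0.001]]
contact_force: [-3.0, 3.3, 0.0]
finger_gap: 0.002
```

Request:
apply_moves(xyz=[[0,0,0.06],[0,0,0.12],[0,0,0.18],[0,0,0.22],[0,0,0.22]], angular=[[0,0,0],[0,0,0],[0,0,0],[0,0,0],[0,0,0]], gripper=[0,0,0,0,0])

```text
clock: 12.73
tcp_pos: [0.4721, -0.4502, 0.0612]
orientation: [[-0.0, 0.241, 0.97], [0.001, 0.97, -0.241], [-1.0, 0.0, -0.0]]
contact_force: [-3.4, 3.1, 0.2]
finger_gap: -0.001
```

Request:
apply_moves(xyz=[[0,0,0.02],[0,0,0.04],[0,0,0.06],[0,0,0.08],[0,0,0.08]], angular=[[0,0,0],[0,0,0],[0,0,0],[0,0,0],[0,0,0]], gripper=[0,0,0,0,0])

```text
clock: 13.15
tcp_pos: [0.4742, -0.4508, 0.0613]
orientation: [[-0.0, 0.241, 0.97], [0.0, 0.97, -0.241], [-1.0, 0.0, -0.0]]
contact_force: [-4.1, 3.8, 0.5]
finger_gap: -0.001
```

Request:
apply_moves(xyz=[[0,0,0.02],[0,0,0.04],[0,0,0.06],[0,0,0.06],[0,0,0.06]], angular=[[0,0,0],[0,0,0],[0,0,0],[0,0,0],[0,0,0]], gripper=[0,0,0,0,0])

```text
clock: 13.57
tcp_pos: [0.476, -0.4512, 0.0613]
orientation: [[-0.0, 0.241, 0.97], [0.001, 0.97, -0.241], [-1.0, 0.0, -0.0]]
contact_force: [-3.2, 4.5, 0.2]
finger_gap: -0.001
```

Request:
apply_moves(xyz=[[0,0,0.02],[0,0,0.04],[0,0,0.06],[0,0,0.06],[0,0,0.06]], angular=[[0,0,0],[0,0,0],[0,0,0],[0,0,0],[0,0,0]], gripper=[0,0,0,0,0])

```text
clock: 13.98
tcp_pos: [0.4777, -0.4516, 0.0613]
orientation: [[-0.0, 0.241, 0.97], [0.001, 0.97, -0.241], [-1.0, 0.001, -0.001]]
contact_force: [-4.7, 4.8, -0.5]
finger_gap: 0.0
```

Request:
apply_moves(xyz=[[0,0,0.02],[0,0,0.04],[0,0,0.06],[0,0,0.06],[0,0,0.06]], angular=[[0,0,0],[0,0,0],[0,0,0],[0,0,0],[0,0,0]], gripper=[0,0,0,0,0])

```text
clock: 14.4
tcp_pos: [0.4795, -0.452, 0.0614]
orientation: [[-0.0, 0.241, 0.97], [0.001, 0.97, -0.241], [-1.0, 0.001, -0.001]]
contact_force: [-4.5, 4.0, 1.3]
finger_gap: 0.0
```

Request:
apply_moves(xyz=[[0,0,0.02],[0,0,0.04],[0,0,0.06],[0,0,0.06],[0,0,0.06]], angular=[[0,0,0],[0,0,0],[0,0,0],[0,0,0],[0,0,0]], gripper=[0,0,0,0,0])

```text
clock: 14.82
tcp_pos: [0.4812, -0.4524, 0.0614]
orientation: [[-0.0, 0.241, 0.97], [0.001, 0.97, -0.241], [-1.0, 0.001, -0.001]]
contact_force: [-3.6, 4.0, 0.5]
finger_gap: -0.0
```

Request:
apply_moves(xyz=[[0,0,0.02],[0,0,0.04],[0,0,0.06],[0,0,0.06],[0,0,0.06]], angular=[[0,0,0],[0,0,0],[0,0,0],[0,0,0],[0,0,0]], gripper=[0,0,0,0,0])

```text
clock: 15.23
tcp_pos: [0.4824, -0.4526, 0.0613]
orientation: [[-0.001, 0.241, 0.97], [0.001, 0.97, -0.241], [-1.0, 0.001, -0.002]]
contact_force: [-6.3, 5.8, 1.7]
finger_gap: -0.001
```

```bash
python3 -c "
from h import *
im,d=imaging.get_image('wrist');cv2.imwrite('pics/w8.png',im[:,:,::-1])
s=status.sense();print(s['contact_force'],s['tcp_pos'])
c,th=U['R']
for q in (0,.2,.25,.3):
    a=th+.46-q;o=c+rot(th)@[0,-.06];l=wproj([[*(o+rot(a)@[-.004,v]),.084] for v in (.02,.125)],s);print(q,l.round(0).tolist())
"
```

```text
[-6.31188204  6.02758646  2.3387504 ] [ 0.48242517 -0.45268894  0.06129851]
0 [[177.0, 297.0], [401.0, 249.0]]
0.2 [[182.0, 304.0], [406.0, 297.0]]
0.25 [[182.0, 306.0], [405.0, 308.0]]
0.3 [[183.0, 308.0], [404.0, 318.0]]
```

View pics/w8.png

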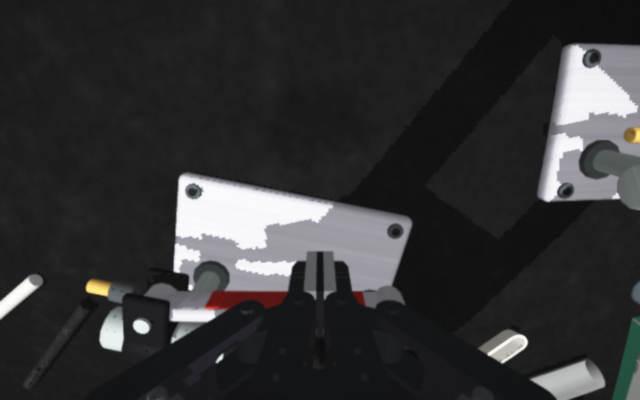

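Request:
apply_moves(xyz=[[0,0,0.02],[0,0,0.03],[0,0,0.03],[0,0,0.03],[0,0,0.03]], angular=[[0,0,0],[0,0,0],[0,0,0],[0,0,0],[0,0,0]], gripper=[0,0,0,0,0])

```text
clock: 15.7
tcp_pos: [0.4826, -0.4527, 0.0613]
orientation: [[-0.003, 0.242, 0.97], [0.002, 0.97, -0.242], [-1.0, 0.001, -0.003]]
contact_force: [-10.3, 6.9, 4.5]
finger_gap: -0.001
```

Request:
apply_moves(xyz=[[0,0,0.02],[0,0,0.03],[0,0,0.03],[0,0,0.03],[0,0,0.03]], angular=[[0,0,0],[0,0,0],[0,0,0],[0,0,0],[0,0,0]], gripper=[0,0,0,0,0])

```text
clock: 16.12
tcp_pos: [0.4827, -0.4527, 0.0612]
orientation: [[-0.004, 0.242, 0.97], [0.003, 0.97, -0.242], [-1.0, 0.002, -0.005]]
contact_force: [-13.2, 9.3, 7.5]
finger_gap: 0.001
```

Request:
apply_moves(xyz=[[0,0,0],[0,0,0],[0,0,0],[0,0,0],[0,0,0]], angular=[[0,0,0],[0,0,0],[0,0,0],[0,0,0],[0,0,0]], gripper=[0,0,0,0,0])

```text
clock: 16.53
tcp_pos: [0.4827, -0.4527, 0.0612]
orientation: [[-0.004, 0.242, 0.97], [0.003, 0.97, -0.242], [-1.0, 0.002, -0.005]]
contact_force: [-13.9, 8.7, 7.3]
finger_gap: 0.001
```

```bash
python3 -c "
from h import *
im2,d=imaging.get_image('scene')
cv2.imwrite('pics/s9.png',cv2.resize(im2[150:320,230:450,::-1],(748,578)))
s=status.sense();print(s['clock'],s['contact_force'],s['tcp_pos'],np.abs(s['dq']).max())
"
```

```text
16.5833 [-12.97249019   9.10642822   7.24300657] [ 0.48268779 -0.4527059   0.06122288] 0.0007248312379534291
```

View pics/s9.png

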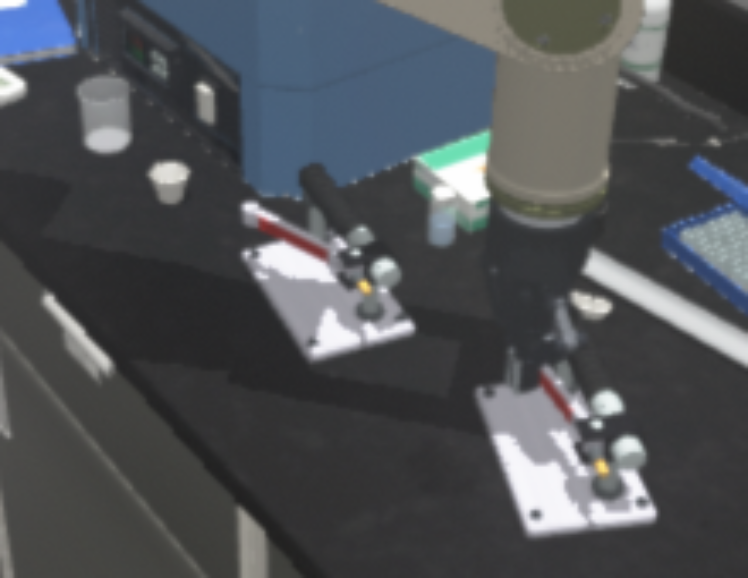

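The left lever (tip at about (247,210)) is back in its let-go position, and the right one is held pressed at its stop. Nothing else on the bench has moved. I'm handing in now.

```bash
python3 -c "
from rig import ticket
print(ticket.close_job())"
```

```text
the job is handed in; nothing more can be done
None
```

I pressed both levers with the outside of the shut fingers, and the job is handed in with the right one held at its stop. Close-out gives no verdict, so this rests on my own checks.

- **Worn lever (left, nearer +y):** it moved against spring force only, past where a sound stop would be. It went firm when lying along the bar, at about 26 N in all, below the 40 N limit. I held it for over 0.4 s and let it go. The scene picture taken afterwards shows it back in its starting position.
- **Sound lever (right):** it went firm after about 24 mm of finger travel. The wrist picture matches the blade line I calculated for about 0.25 rad. At hand-in it was held with about 17 N, with the arm at rest.
- **Other checks:** the last picture shows the bystanders in view where they were. I saw no sign of the fingers touching a bar, and no check failed. The force readings had more sideways push (+y) than expected, which I put down to friction on the blade, and I did not look into it further.

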